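# Hang the weight-lifting fork on its peg

## Robot

A 6-joint arm with a two-finger parallel gripper is mounted at the origin on a cart in front of the work surface, level with it; the furniture and walls round the work are solid. World frame = base frame: x ahead of the robot, y to its left, z up, the work surface at z = 0. Lengths are in mm, angles in rad, forces in N, time in s.
With the tool pointing down it reaches from about 350 to 775 mm from the base axis. Payload 7.3 kg.
Tool frame: the origin (TCP) lies at the very end of the fingers, on their centre line; the grasp point (between the pads) lies 19 mm behind it; z points along the fingers, y is the line along which they close (so a half turn about z gives the same grasp; the last joint's range is limited). The gripper opens to 92 mm and grips with 3 to 60 N. Pads are 19 mm wide; open, the fingers measure 130 mm over their backs; the gripper's body (75 mm by 190 mm) begins 47 mm behind the grasp point.
Start: joints at [-1.366, 0.342, 1.524, -0, 1.275, -0.146], TCP at [180.439, -493.038, 226.741] pointing down, gripper open.
Joint ranges: [-2.53, 2.53], [-0.77, 2.02], [0.04, 2.7], [-1, 4.14], [0.28, 2.66], [-3.11, 3.11]. Speed limits (rad/s): [2.57, 2.57, 3.14, 3.14, 3.14, 3.14].

## Interface

Orientations are given as a unit quaternion [x, y, z, w].
In Python, from rig import bot, optics, nets gives the robot as it stands. The module is installed in compiled form; this text tells all that it offers.
- The arm moves only by the tool servo_tool, never from a script. Its argument "increments" is a list that holds one entry, the list of rows, each a list of 5 numbers: the shift along the tool's x, y, z in mm, then the turn about the tool's z in rad, then the finger opening in mm, from 0 to 91.8. A call has 1 to 20 rows; each row shifts and turns the commanded pose from where the row before left it, along the tool's axes as they then stand; what a row does not reach is not made up. A row lasts 1/10 s, in which the tool goes at most 50 mm and 8.59 degrees, less where a joint would pass 70% of its speed; a pose out of reach is approached as far as the arm can. A call is refused whole if a number of a shift passes 50 or a number of a turn 0.15, either way. A call with a gripper value outside its range is refused whole. The fingers move at their own pace and stop on an object; "grip_force" is the grip in N (left out, the last holds). Time passes only in rows, so rows that do not move let the fingers close. It gives the time, the measured TCP pose, the force, the opening and the grip force at its end, in the units of the state.
- bot.get_obs(): the state, without advancing time (a new reading comes with each control period).
- optics.get_image(name): name is "scene" or "top" or "wrist"; returns a dict with "color" (420x560x3 uint8, red, green, blue), "fx", "fy", "cx", "cy" (pixels), "R" (3x3) and "t" (3): a world point X has camera coordinates R X + t. Camera axes: x right, y down, z forward; pixel columns grow to the right and rows downward; lengths in mm; the calibration is good to about 2 mm. A picture is of the moment at which its call begins. There is no depth.
- bot.hand_in(): hands the job in; it is judged then, once.
Trained networks look in the newest picture that a camera, given by its name, has taken for a name from the list of things; names that differ only in an ending like _2 or _b are one class to them, and where a whole thing is asked for, a point or a joint stands for the part that bears it (a point fixed in the world has none). Each returns a list of dicts, best first, with "conf" (0 to 1); they miss things now and then, are a little off and sometimes report something else, mostly with a low value. They report only what shows in the picture. A call takes as long as a camera call.
- nets.masks_of(camera, thing): "mask" (420x560 bool, what is visible of it) and "uv" ([column, row] in pixels, amid what is visible of it).
The state is a dict: "time": time; "joints": joint angles; "joint_velocities": joint speeds; "joint_torque": joint torques, N m; "eef_pos": TCP position; "eef_rot": TCP orientation; "contact_force": force on the tool from outside, world axes, zero at the start; "ft_torque": the same for the moment, N m; "gripper_width": finger opening in mm; "gripper_force": force on a finger pad.
Only numpy, scipy, OpenCV 4.12 (cv2) and the standard library are available. Lean on these libraries where they do the work, as an engineer would, in place of code of your own. Each camera call takes 0.05 s, during which the arm holds its last target. There are 200 camera calls.

## Task

Put the red-handled weight fork away beside its blue twin: thread its eye over the red peg of the sloping red-trimmed rest, lower it down onto the board rather than dropping it, and let go so that it lies on the board, hung by its eye, with the handle running down the slope. Leave the blue fork where it hangs and do not disturb the beaker, the petri dish or the bottle.

Things in the scene. Friction and masses are not known exactly. Their poses are not given: they have to be found in the camera images.
- red_fork: loose balance-weight fork, 192 mm long, 0.14 kg, flat on the bench. Red bar handle 92x18x18 (x -46..46, z 0..18 mm); steel wire eye at the +x end (centre x=+75, hole diameter 30, wire diameter 9); two blunt steel prongs at the -x end, to x=-93, 39 wide. Origin: underside of mid-handle, near the centre of mass; x along the handle to the eye, z out of its upper side
- red_fork_eye (a point): centre of the red fork's eye, 4.5 mm above the plane of the fork's underside (offset [75, 0, 4.5] mm from red_fork)
- red_rest: fixed sheet rest with red side strips, 184 (x) x 100 (y) x 141 mm; its white board slopes 35 degrees from horizontal, rising towards the rest's +x (away from the robot at yaw 0), lower edge 12 mm high, 225 mm long up the slope. Origin: centre of the underside
- red_peg: the empty red peg on the red rest: diameter 12, 45 long, square to the board, so its axis leans 35 degrees from vertical towards the rest's -x (towards the robot). Origin: the peg's foot on the board's face, 190 mm up the slope, at [64, 0, 121] mm in the rest's frame; z along the peg to its rounded tip, x up the slope, y across the board
- blue_rest: fixed rest of the same shape with blue side strips and a blue peg, which carries the blue fork; 184 x 100 x 141 mm, origin at the centre of its underside
- blue_fork: loose fork of the same shape with a blue handle, hanging on the blue peg, to be left alone; axes as for the red fork
- beaker: clear beaker, 45 mm wide, 60 high, upright on the bench; origin: centre of its underside
- petri: round petri dish, 91 mm wide, 16 high, flat on the bench; origin: centre of its underside
- bottle_ethanol: clear bottle with a blue cap, 56 mm wide, 105 high, upright behind the rests; origin: centre of its underside

How it is judged (in metres and radians):
On the way:
1. still held, the red fork's eye is over the red peg: eye centre within 14 mm of the peg's axis each way and under 25 mm above the board (x of red_fork_eye in the frame of red_peg between -0.014 and 0.014 m and y of red_fork_eye in the frame of red_peg between -0.014 and 0.014 m and z of red_fork_eye in the frame of red_peg between -0.003 and 0.025 m and contact force between the fingers and red_fork above 0.5 N), for 0.1 s.
At the end, for the whole second after the job is handed in: The red fork is hung by its eye on the red peg: eye centre within 14 mm of the peg's axis each way and less than 15 mm above the board's face, fork lying along the board within 0.2 rad, the middle of its handle at least 55 mm down the slope from the peg, at rest (under 0.02 m/s) (x of red_fork_eye in the frame of red_peg between -0.014 and 0.014 m and y of red_fork_eye in the frame of red_peg between -0.014 and 0.014 m and z of red_fork_eye in the frame of red_peg between -0.003 and 0.015 m and angle between the z axis of red_fork and the z axis of red_peg, either way round below 0.2 rad and x of red_fork in the frame of red_peg below -0.055 m and linear speed of red_fork below 0.02 m/s); the robot touches nothing.
It fails at once if the blue fork is shifted by more than 30 mm (distance of blue_fork from where it was at the start of the episode above 0.03 m).
It fails at once if the beaker, petri dish or bottle is pushed more than 30 mm, or the beaker or bottle is tipped by more than 0.5 rad (distance of any of beaker, petri, bottle_ethanol from where it was at the start of the episode above 0.03 m or angle between any of beaker, bottle_ethanol's own z axis and vertical above 0.5 rad).
It also fails if it takes over 46 s, if anything falls off the work surface, if the arm or the gripper's body presses on something with over 40 N, if the wrist force passes 120 N, or if a joint passes its speed limit or range.

## Working session

There is one attempt and no reset: what is moved stays moved. The work goes in short steps, Python scripts to look and compute and a tool call to move; the robot and the scene stay as the last step left them, time stands still between calls to the robot, and variables do not carry over. Pictures are saved under pics/ and viewed, at most 10 in all, crops included, and the job is handed in when it is done.

Besides the shell and the picture viewer there is one more tool, called after ">>>" as name([rows], argument=value, ...), one row to a line, values as JSON. servo_tool: Moves the arm, as the interface text tells. Its arguments: {"type":"object","properties":{"increments":{"type":"array","items":{"type":"array","items":{"type":"array","items":{"type":"number"}}}},"grip_force":{"type":"number"}},"required":["increments"]}

```bash
mkdir -p pics; cat > h.py <<'E'
import numpy as np, cv2
from rig import bot, optics, nets
def shot(n,f):
    im=optics.get_image(n); cv2.imwrite('pics/'+f,im['color'][:,:,::-1]); return im
def ray(im,uv):
    R=np.array(im['R']);t=np.array(im['t'])
    d=R.T@np.array([(uv[0]-im['cx'])/im['fx'],(uv[1]-im['cy'])/im['fy'],1]); return -R.T@t,d
def atz(im,uv,z):
    c,d=ray(im,uv); return c+d*(z-c[2])/d[2]
def proj(im,X):
    p=np.array(im['R'])@np.array(X,float)+np.array(im['t']); return p[:2]/p[2]*[im['fx'],im['fy']]+[im['cx'],im['cy']]
E
python3 - <<'E'
from h import *
o=bot.get_obs(); print(o['time'],o['eef_pos'],o['eef_rot'],o['gripper_width'])
ims=[]
for n in('scene','top'):
    im=shot(n,n+'0.png'); ims.append(im['color'][:,:,::-1]); print(n,im['fx'],np.round(-np.array(im['R']).T@im['t']))
    for th in('red_fork','red_rest','red_peg','blue_rest','blue_fork','beaker','petri','bottle_ethanol'):
        for d in nets.masks_of(n,th)[:2]:
            ys,xs=np.where(d['mask']); print(th,round(d['conf'],2),np.round(d['uv']),xs.min(),xs.max(),ys.min(),ys.max(),np.round(atz(im,d['uv'],0)))
E
```

```text
0.0 [ 180.35754787 -492.60680669  226.05394522] [ 9.84653935e-01  1.74516554e-01 -2.91375610e-05 -7.74377619e-04] 92.23188792473032
scene 522.6997959758205 [-203.  771.  871.]
red_fork 0.52 [358. 199.] 343 372 193 204 [ 483. -304.    0.]
red_rest 0.67 [201. 256.] 161 251 204 301 [628. 170.   0.]
red_peg 0.66 [191. 219.] 183 193 216 227 [770.  84.   0.]
red_peg 0.29 [358. 199.] 343 372 193 203 [ 482. -302.    0.]
blue_rest 0.79 [264. 220.] 232 306 170 257 [614. -46.   0.]
blue_fork 0.87 [271. 208.] 248 295 181 242 [ 641. -103.    0.]
beaker 0.96 [341. 240.] 336 352 227 254 [ 404. -119.   -0.]
petri 0.91 [306. 271.] 289 326 259 288 [397.  34.  -0.]
bottle_ethanol 0.6 [218. 184.] 211 229 166 204 [846. -86.   0.]
bottle_ethanol 0.35 [353. 198.] 342 373 193 206 [ 495. -299.    0.]
top 389.46101209005064 [ 507.  -80. 1039.]
red_fork 0.95 [374. 249.] 346 408 227 270 [ 453. -328.    0.]
red_rest 0.58 [170. 200.] 138 197 161 241 [582. 218.   0.]
blue_rest 0.72 [259. 202.] 233 277 162 243 [578. -22.   0.]
blue_fork 0.58 [254. 203.] 244 264 173 237 [575.  -9.   0.]
beaker 0.66 [287. 282.] 276 293 271 289 [364. -97.   0.]
petri 0.72 [234. 276.] 215 249 259 293 [380.  45.   0.]
bottle_ethanol 0.8 [262. 123.] 252 274 109 137 [790. -30.   0.]
```

View pics/top0.png

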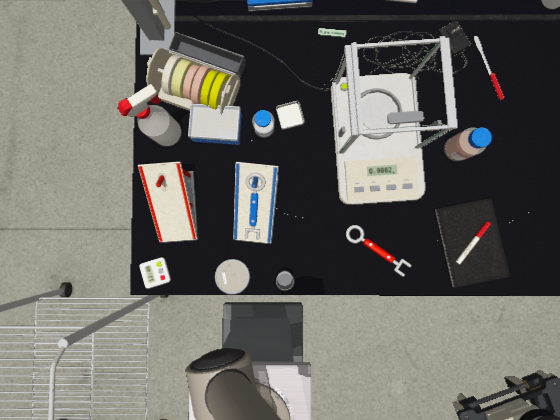

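View pics/scene0.png

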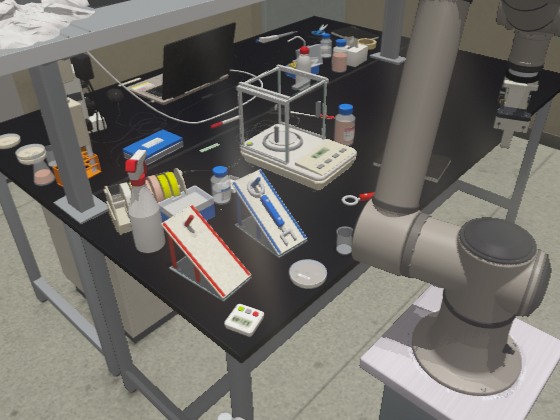

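```bash
python3 - <<'E'
from h import *
a=cv2.imread('pics/top0.png');b=cv2.imread('pics/scene0.png')
r=lambda i,x,y,w,h,s:cv2.resize(i[y:y+h,x:x+w],None,fx=s,fy=s,interpolation=cv2.INTER_CUBIC)
A=r(a,130,150,80,100,4);B=r(b,150,195,110,110,4)[:400];C=r(a,340,220,75,55,4)
W=np.zeros((400,1,3),np.uint8);W=np.hstack([A,B]);
out=np.zeros((600,800,3),np.uint8);out[:400,:W.shape[1]]=W[:,:800];out[400:600,:300]=C[:200]
cv2.imwrite('pics/crop1.png',out)
E
```

```text
(no output)
```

View pics/crop1.png

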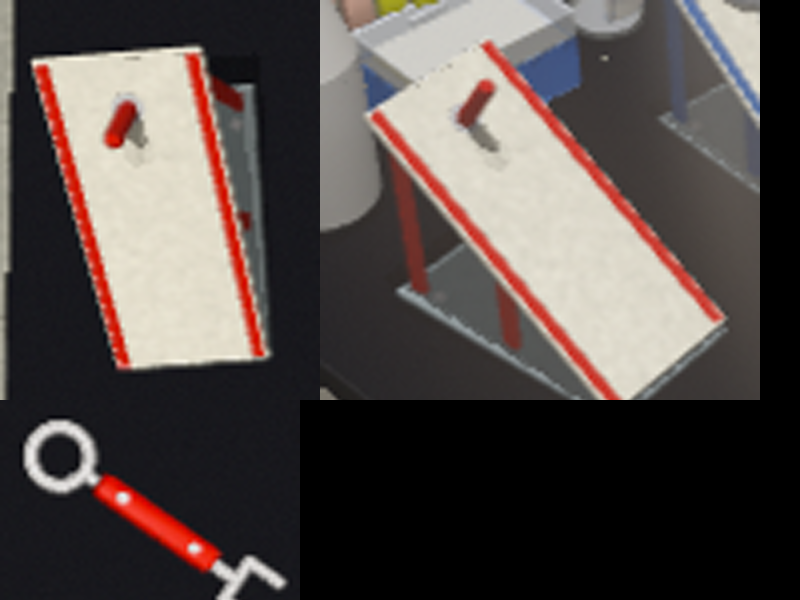

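```bash
cat > fit.py <<'E'
from h import *
from scipy.optimize import least_squares
T=optics.get_image('top');S=optics.get_image('scene')
P=lambda x,y,z:np.array([x,y,z],float)
s=np.sin(np.radians(35));c=np.cos(np.radians(35))
tip=P(64-45*s,0,121+45*c)
obs=[(T,P(92,50,141),(138.2,165)),(T,P(92,-50,141),(180.8,162)),(T,P(-92,50,12),(160,242.2)),(T,P(-92,-50,12),(197.5,239)),
(S,P(92,50,141),(161.5,223.2)),(S,P(92,-50,141),(192,205.5)),(S,P(-92,-50,12),(251.2,275.8)),
(T,P(64,0,121),(161.2,175)),(T,tip,(158.2,185.5)),(S,P(64,0,121),(185.5,225.5)),(S,tip,(192,216.5))]
def W(p,X): a=p[2];return P(p[0]+np.cos(a)*X[0]-np.sin(a)*X[1],p[1]+np.sin(a)*X[0]+np.cos(a)*X[1],X[2])
f=lambda p:np.concatenate([proj(i,W(p,X))-u for i,X,u in obs])
r=least_squares(f,[580,218,0],loss='soft_l1',x_scale=[10,10,.1]);print('rest',r.x,np.round(f(r.x),1))
print('foot',W(r.x,P(64,0,121)),'tip',W(r.x,tip))
m=T['color'].astype(int);yy,xx=np.where((m[...,0]>120)&(m[...,1]<70)&(m[...,2]<70))
k=(xx>345)&(xx<410)&(yy>225)&(yy<272);pts=np.c_[xx,yy][k].astype(float)
w=np.array([atz(T,p,14)[:2] for p in pts]);cen=w.mean(0);u=np.linalg.svd(w-cen)[2][0]
eye=atz(T,(355,234),4.5)[:2]; u*=np.sign(u@(eye-cen));d=(w-cen)@u
print('handle cen',cen,'axis',np.degrees(np.arctan2(u[1],u[0])),d.min(),d.max(),'eye',eye,np.linalg.norm(eye-cen),np.degrees(np.arctan2(*(eye-cen)[::-1])))
E
python3 fit.py
```

```text
rest [5.65471692e+02 1.96551249e+02 7.40975969e-02] [-0.4  0.3 -0.3  0.1 -0.5  0.1 -0.2  0.5 -1.1 -0.1 -0.2 -2.1 -0.  -1.4
  1.3  1.8  0.   0.4  0.1 -1.4 -0.4 -1. ]
foot [629.29607747 201.28915702 121.        ] tip [603.55596231 199.37837805 157.86184199]
handle cen [ 449.82882452 -336.10602201] axis 54.60215848662262 -45.09371099540081 46.006671430848805 eye [ 492.1519974  -276.39179254] 73.19180394092567 54.67243738426125
```

>>> servo_tool([
  [[32.7, -6.8, 0, 0, 91], [32.7, -6.8, 0, 0, 70], [32.7, -6.8, 0, 0, 60], [32.7, -6.8, 0, 0, 60], [32.7, -6.8, 0, 0, 60], [32.7, -6.8, 0, 0, 60], [32.7, -6.8, 0, 0, 60], [32.7, -6.8, 0, 0, 60], [32.7, -6.8, 0, 0, 60], [32.7, -6.8, 0, 0, 60], [0, 0, 0, -0.12, 60], [0, 0, 0, -0.12, 60], [0, 0, 0, -0.12, 60], [0, 0, 0, -0.12, 60], [0, 0, 0, -0.122, 60], [0, 0, 0, 0, 60]],
])

```text
time: 2.6
eef_pos: [464.1, -316.8, 226.7]
eef_rot: [0.888, 0.459, -0.0, -0.0]
contact_force: [1.4, 0.3, -1.1]
gripper_width: 60.2
gripper_force: 0.0
```

```bash
python3 - <<'E'
from h import *
o=bot.get_obs();print(o['time'],o['eef_pos'],o['eef_rot'],o['gripper_width'],o['joints'])
w=shot('wrist','w1.png')
P=lambda X:np.round(proj(w,X))
u=np.array([.579,.815,0]);c0=np.array([449.8,-336.1,14]);
print('handle ends',P(c0+46*u),P(c0-46*u),'eye',P([492.1,-276.4,4.5]))
S=optics.get_image('scene');T=optics.get_image('top')
print(atz(S,(242,152),0),atz(S,(325,188),0),atz(T,(342,203),0),atz(T,(342,203),50),atz(T,(425,198),0))
m=w['color'].astype(int);k=(m[...,0]>110)&(m[...,1]<70)&(m[...,2]<70)
n,l,st,ce=cv2.connectedComponentsWithStats(k.astype(np.uint8));i=1+st[1:,4].argmax();yy,xx=np.where(l==i)
q=np.array([atz(w,p,14)[:2] for p in np.c_[xx,yy][::5]]);cen=q.mean(0);v=np.linalg.svd(q-cen,full_matrices=False)[2][0];print(st[i],cen,np.degrees(np.arctan2(v[1],v[0])),((q-cen)@v).min(),((q-cen)@v).max())
E
```

```text
2.6 [ 464.14989243 -316.77268033  226.67977609] [ 8.88406336e-01  4.59057929e-01 -3.02656896e-05 -1.20088795e-05] 60.16678445941538 [-7.35221672e-01  4.10040489e-01  1.42034082e+00 -4.99217973e-05
  1.31125508e+00 -1.18281536e-01]
handle ends [282. 163.] [282. 241.] eye [282. 137.]
[ 934.80659218 -272.6770785     0.        ] [ 589.57347464 -285.63967353    0.        ] [ 574.59979025 -243.49594033    0.        ] [ 571.35542163 -235.61986195   50.        ] [ 587.93050519 -464.42617657    0.        ]
[275 202  16  41 290] [ 436.67128597 -354.2766892 ] -122.51365291858714 -23.854085365969734 23.90613752094109
```

View pics/w1.png

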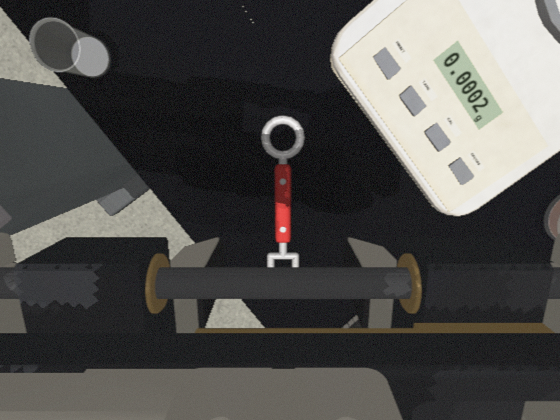

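>>> servo_tool([
  [[0, 0, 40, 0, 60], [0, 0, 45, 0, 60], [0, 0, 45, 0, 60], [0, 0, 40, 0, 60], [0, 0, 30, 0, 60], [0, 0, 15, 0, 60], [0, 0, 6, 0, 60], [0, 0, 0, 0, 30], [0, 0, 0, 0, 10], [0, 0, 0, 0, 10], [0, 0, 0, 0, 10], [0, 0, 0, 0, 10], [0, 0, 0, 0, 10], [0, 0, 0, 0, 10]],
], grip_force=40)

```text
time: 4.15
eef_pos: [464.3, -316.9, 6.1]
eef_rot: [0.889, 0.459, 0.0, 0.0]
contact_force: [-0.9, 0.8, 3.8]
gripper_width: 17.6
gripper_force: 40.0
```

>>> servo_tool([
  [[0, 0, -15, 0, 10], [0, 0, -40, 0, 10], [0, 0, -45, 0, 10], [0, 0, -45, 0, 10], [0, 0, -45, 0, 10], [0, 0, -34, 0, 10], [0, 0, 0, 0.12, 10], [0, 0, 0, 0.13, 10], [0, 0, 0, 0.13, 10], [0, 0, 0, 0.13, 10], [0, 0, 0, 0.13, 10], [0, 0, 0, 0.13, 10], [0, 0, 0, 0.11, 10], [0, 0, 0, 0, 10]],
])

```text
time: 5.55
eef_pos: [464.0, -316.7, 229.4]
eef_rot: [0.999, 0.036, -0.0, -0.0]
contact_force: [0.1, -0.5, -0.6]
gripper_width: 17.5
gripper_force: 40.0
```

>>> servo_tool([
  [[4.1, -18, 0, 0, 10], [8.2, -36, 0, 0, 10], [8.2, -36, 0, 0, 10], [8.2, -36, 0, 0, 10], [8.2, -36, 0, 0, 10], [8.2, -36, 0, 0, 10], [8.2, -36, 0, 0, 10], [8.2, -36, 0, 0, 10], [8.2, -36, 0, 0, 10], [8.2, -36, 0, 0, 10], [8.2, -36, 0, 0, 10], [8.2, -36, 0, 0, 10], [8.2, -36, 0, 0, 10], [8.2, -36, 0, 0, 10], [4.1, -18, 0, 0, 10], [0, 0, 0, 0, 10], [0, 0, 0, 0, 10]],
])

```text
time: 7.25
eef_pos: [541.2, 194.7, 229.4]
eef_rot: [0.999, 0.038, -0.0, 0.0]
contact_force: [-0.8, 0.4, -1.6]
gripper_width: 17.6
gripper_force: 40.0
```

```bash
python3 - <<'E'
from h import *
o=bot.get_obs();print(o['time'],o['eef_pos'],o['eef_rot'],o['gripper_width'],o['contact_force'])
w=shot('wrist','w2.png');t=shot('top','t2.png');s=shot('scene','s2.png')
x,y,z,_=o['eef_rot'];h=2*np.arctan2(y,x);print(h)
e=o['eef_pos']+np.array([50*np.cos(h),50*np.sin(h),-1.6])
for n,i in(('w',w),('t',t),('s',s)):print(n,'eye',proj(i,e),'foot',proj(i,[629.3,201.3,121]),'tip',proj(i,[603.6,199.4,158]))
r=lambda i,p,q,sc:cv2.resize(i['color'][q:q+100,p:p+130,::-1],None,fx=sc,fy=sc,interpolation=cv2.INTER_CUBIC)
p1=np.vstack([r(t,110,140,3),r(s,140,160,3)]);cv2.imwrite('pics/c2.png',np.hstack([p1,cv2.resize(w['color'][:,:,::-1],(400,300))[:, :400] if 0 else np.vstack([cv2.resize(w['color'][:,:,::-1],(400,300)),np.zeros((300,400,3),np.uint8)])]))
E
```

```text
7.25 [541.17168573 194.74001501 229.41125049] [ 9.99281814e-01  3.78893328e-02 -4.41969799e-04  2.45452425e-04] 17.579245500135407 [-0.75563353  0.43716159 -1.60895495]
0.07579681835817398
w eye [282.00243703 158.55685887] foot [282.41653168  91.85574247] tip [282.29871788 128.01666012]
t eye [148.04015447 188.17870106] foot [162.45317285 176.76899123] tip [158.17497956 185.83405363]
s eye [192.14471095 192.13824406] foot [185.58231479 224.07457486] tip [191.52974704 215.4481556 ]
```

View pics/c2.png

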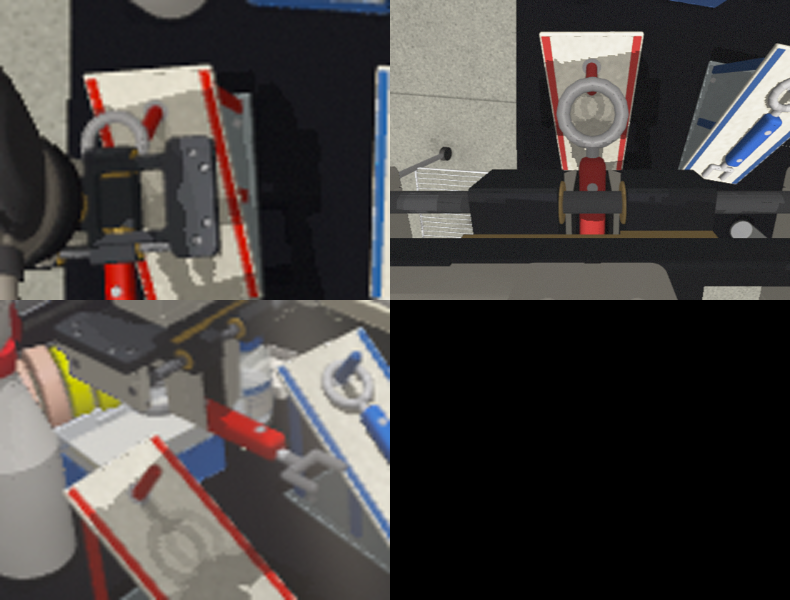

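>>> servo_tool([
  [[0.5, 0, 13, 0, 10], [0, 0, 20, 0, 10], [0, 0, 20, 0, 10], [0, 0, 0, 0, 10], [3.5, 0, 5, 0, 10], [3.5, 0, 5, 0, 10], [3.5, 0, 5, 0, 10], [3.5, 0, 5, 0, 10], [3.5, 0, 5, 0, 10], [0, 0, 0, 0, 10], [0, 0, 0, 0, 10]],
])

```text
time: 8.5
eef_pos: [559.9, 195.5, 151.5]
eef_rot: [0.999, 0.036, -0.0, 0.0]
contact_force: [0.7, 0.5, -2.1]
gripper_width: 17.4
gripper_force: 40.0
```

```bash
python3 - <<'E'
from h import *
o=bot.get_obs();print(o['time'],o['eef_pos'],o['contact_force'])
w=shot('wrist','w3.png');s=shot('scene','s3.png')
r=lambda i,p,q,sc,a,b:cv2.resize(i['color'][q:q+b,p:p+a,::-1],None,fx=sc,fy=sc,interpolation=cv2.INTER_CUBIC)
cv2.imwrite('pics/c3.png',np.hstack([r(s,150,180,4,100,100),r(w,230,60,4,100,100)]))
h=.0758;e=o['eef_pos']+np.array([50*np.cos(h),50*np.sin(h),-1.6]);print(proj(w,e),proj(w,[603.6,199.4,158]))
E
```

```text
8.5 [559.94469393 195.53790366 151.53676286] [ 0.69768218  0.52784151 -2.10658118]
[281.69014216 158.48774008] [280.48733954 174.02928431]
```

View pics/c3.png

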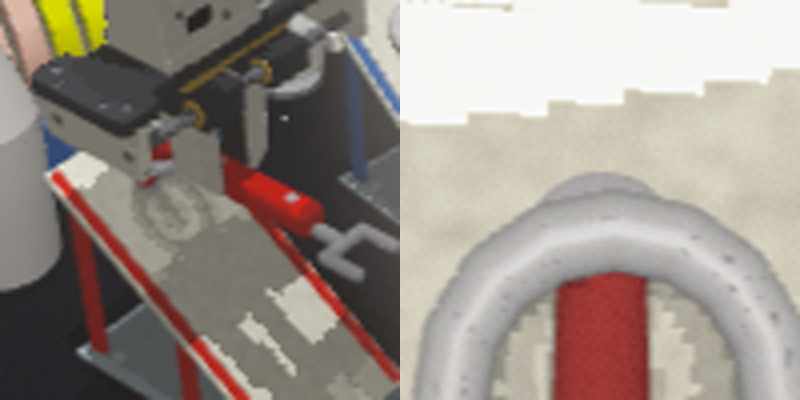

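>>> servo_tool([
  [[2.8, 0, 4, 0, 10], [2.8, 0, 4, 0, 10], [2.1, 0, 3, 0, 10], [1.4, 0, 2, 0, 10], [0.7, 0, 1, 0, 10], [0, 0, 0, 0, 10], [0, 0, 0, 0, 10], [0, 0, 0, 0, 10]],
])

```text
time: 9.4
eef_pos: [569.7, 196.3, 137.9]
eef_rot: [0.999, 0.036, 0.0, 0.0]
contact_force: [0.4, -0.5, -1.4]
gripper_width: 17.4
gripper_force: 40.0
```

>>> servo_tool([
  [[0, 0, 0, 0, 10], [0.5, 0, 2, 0, 10], [1, 0, 4, 0, 10], [1, 0, 4, 0, 10], [1, 0, 4, 0, 10], [1, 0, 4, 0, 10], [1, 0, 4, 0, 10], [0, 0, 0, 0, 10]],
], grip_force=6)

```text
time: 10.2
eef_pos: [575.1, 196.5, 114.9]
eef_rot: [0.999, 0.036, -0.0, 0.0]
contact_force: [-0.1, 0.1, -1.6]
gripper_width: 17.9
gripper_force: 6.0
```

```bash
python3 - <<'E'
from h import *
o=bot.get_obs();print(o['time'],o['eef_pos'],o['contact_force'],o['gripper_force'])
w=shot('wrist','w4.png');s=shot('scene','s4.png')
r=lambda i,p,q,sc,a,b:cv2.resize(i['color'][q:q+b,p:p+a,::-1],None,fx=sc,fy=sc,interpolation=cv2.INTER_CUBIC)
cv2.imwrite('pics/c4.png',np.hstack([r(s,150,180,4,100,100),r(w,185,50,2,200,200)]))
E
```

```text
10.2 [575.09433643 196.53327906 114.87460809] [-0.09608554  0.12911901 -1.61626823] 5.999898165464401
```

View pics/c4.png

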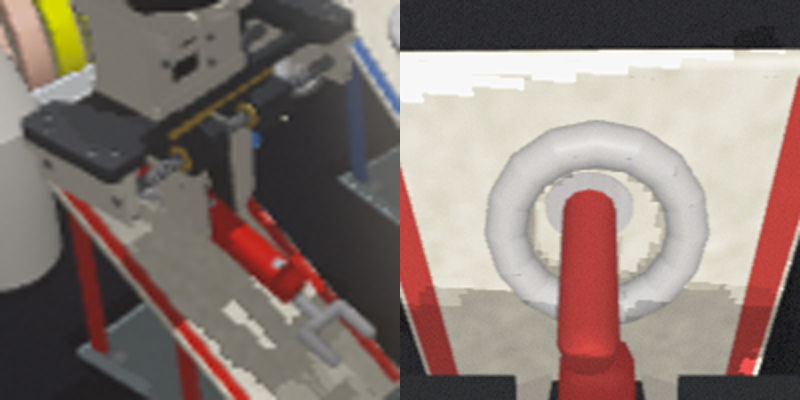

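>>> servo_tool([
  [[0.5, 0, 3, 0, 10], [0.5, 0, 3, 0, 10], [0.5, 0, 3, 0, 10], [0.5, 0, 3, 0, 10], [0, 0, 2, 0, 10], [0, 0, 2, 0, 10], [0, 0, 0, 0, 10]],
], grip_force=4)

```text
time: 11.0
eef_pos: [577.0, 196.7, 99.3]
eef_rot: [0.999, 0.036, -0.0, 0.0]
contact_force: [-0.0, -0.5, -1.0]
gripper_width: 18.1
gripper_force: 4.0
```

```bash
python3 - <<'E'
from h import *
o=bot.get_obs();print(o['time'],o['eef_pos'],o['contact_force'],o['gripper_force'])
w=shot('wrist','w5.png');s=shot('scene','s5.png')
r=lambda i,p,q,sc,a,b:cv2.resize(i['color'][q:q+b,p:p+a,::-1],None,fx=sc,fy=sc,interpolation=cv2.INTER_CUBIC)
cv2.imwrite('pics/c5.png',np.hstack([r(s,150,180,4,100,100),r(w,185,50,2,200,200)]))
E
```

```text
11.0 [576.99882363 196.73318533  99.30653172] [-0.03961061 -0.462851   -0.98121865] 3.9999760687351227
```

View pics/c5.png

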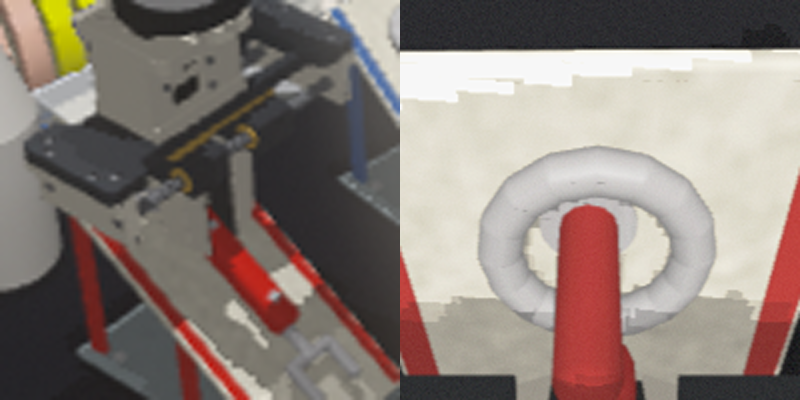

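>>> servo_tool([
  [[0, 0, 2, 0, 10], [-0.5, 0, 2, 0, 10], [-0.5, 0, 1, 0, 10], [0, 0, 0, 0, 10]],
], grip_force=3)

```text
time: 11.5
eef_pos: [576.1, 196.7, 94.7]
eef_rot: [0.999, 0.036, -0.0, 0.0]
contact_force: [-0.1, -0.4, 0.5]
gripper_width: 17.7
gripper_force: 3.0
```

>>> servo_tool([
  [[0, 0, 0, 0, 19], [0, 0, 0, 0, 20], [0, 0, 0, 0, 22], [0, 0, 0, 0, 26], [0, 0, 0, 0, 32], [0, 0, 0, 0, 40], [0, 0, 0, 0, 44], [0, 0, 0, 0, 44]],
])

```text
time: 12.3
eef_pos: [576.2, 196.7, 94.7]
eef_rot: [0.999, 0.036, 0.0, 0.0]
contact_force: [0.2, 0.4, -0.4]
gripper_width: 43.9
gripper_force: 0.0
```

>>> servo_tool([
  [[0, 0, -10, 0, 44], [0, 0, -20, 0, 44], [-15, 0, -30, 0, 44], [-15, 0, -40, 0, 44], [-15, 0, -40, 0, 44], [-40, 0, 0, 0, 44], [-40, 0, 0, 0, 44], [0, 0, 0, 0, 44], [0, 0, 0, 0, 44], [0, 0, 0, 0, 44]],
])

```text
time: 13.3
eef_pos: [452.8, 187.7, 235.4]
eef_rot: [0.999, 0.036, 0.001, -0.0]
contact_force: [0.4, 0.0, 0.6]
gripper_width: 43.8
gripper_force: 0.0
```

```bash
python3 - <<'E'
from h import *
o=bot.get_obs();print(o['time'],o['eef_pos'],o['contact_force'],o['gripper_force'])
w=shot('wrist','w6.png');s=shot('scene','s6.png')
r=lambda i,p,q,sc,a,b:cv2.resize(i['color'][q:q+b,p:p+a,::-1],None,fx=sc,fy=sc,interpolation=cv2.INTER_CUBIC)
cv2.imwrite('pics/c6.png',np.hstack([r(s,150,180,3,133,133),r(w,180,20,2,200,200)[:399]]))
E
```

```text
13.3 [452.75071585 187.72165844 235.35977189] [0.36530589 0.02236275 0.60445569] 0.0
```

View pics/c6.png

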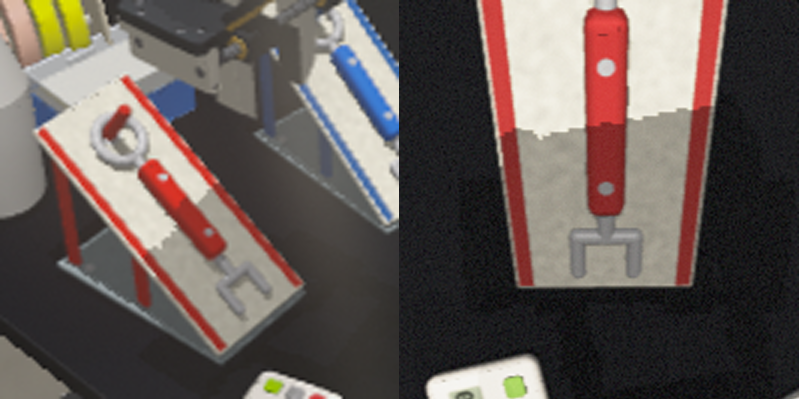

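The red fork lies flat on the board. Its eye is round the red peg (crop about 120,135) and its handle runs straight down the slope.

```bash
python3 -c "
from rig import bot
print(bot.hand_in())"
```

```text
the job is handed in; nothing more can be done
None
```

The red fork hangs by its eye on the red peg, lying flat down the board; it was lowered and released, the arm is clear, and the job was handed in at about 13 s (no verdict was returned).

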